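# Pin a trolley drawbar to its hitch

## Robot

A 6-joint arm with a two-finger parallel gripper is mounted at the origin on the work surface. World frame = base frame: x ahead of the robot, y to its left, z up, the work surface at z = 0. Lengths are in mm, angles in rad, forces in N, time in s.
With the tool pointing down it reaches from about 275 to 750 mm from the base axis. Payload 10.2 kg.
Tool frame: the origin (TCP) lies between the finger pads; the fingertips stand 22 mm ahead of it and the grasp point (between the pads) lies 3 mm ahead of it (ctrl.nose_length is the distance from the TCP to the fingertips, in mm); y points along the fingers, z is the direction in which the jaws open and shut, and the axes are right-handed (so a half turn about y gives the same grasp; the last joint's range is limited). The gripper opens to 85 mm and grips with 20 to 120 N. Pads are 22 mm wide; open, the fingers measure 114 mm over their backs; the gripper's body (76 mm by 85 mm) begins 54 mm behind the grasp point. The pads swing forward as they close: fully open they stand 13 mm farther back than shut.
Start: joints at [-1.331, 0.313, 1.498, -0, 1.331, -0.223], TCP at [234.378, -469.785, 253.294] pointing down, gripper open.
Joint ranges: [-2.94, 2.94], [-0.97, 2.17], [0.19, 2.56], [-1.23, 4.37], [0.02, 3.11], [-2.88, 2.88]. Speed limits (rad/s): [2.39, 2.39, 3.01, 3.14, 3.14, 3.14].

## Interface

Orientations are given as a unit quaternion [w, x, y, z].
In Python, from rig import ctrl, eyes, models gives the robot as it stands.
- The arm moves only by the shell command python3 -m crank 'ROWS' [FORCE]. ROWS is JSON, a list of rows, each an object with "dp": the shift along the tool's x, y, z in mm, a list of three; "roll": the turn about the tool's y in rad; "gripper": the closure in counts, from 0 (fully open) to 255 (shut). A call has 1 to 10 rows; each row is the pose to reach, as a shift and turn from the pose commanded when the call began, along the tool's axes at that moment; what a row does not reach only later rows make up. A row lasts 1/12 s, in which the tool goes at most 41.7 mm and 7.16 degrees, less where a joint would pass 70% of its speed; a pose out of reach is approached as far as the arm can. A call with a gripper value outside its range is refused whole. The fingers move at their own pace and stop on an object; FORCE is the grip in N (left out, the last holds). Time passes only in rows, so rows that repeat a pose let the fingers close. It gives the time, the measured TCP pose, the force and the opening at its end, in the units of the state.
- ctrl.sense(): the state, without advancing time (a new reading comes with each control period).
- eyes.capture(name): name is "side" or "top" or "wrist"; returns a dict with "color" (400x640x3 uint8, red, green, blue), "fx", "fy", "cx", "cy" (pixels), "R" (3x3) and "t" (3): a world point X has camera coordinates R X + t. Camera axes: x right, y down, z forward; pixel columns grow to the right and rows downward; lengths in mm; the calibration is good to about 2 mm. A picture is of the moment at which its call begins. There is no depth.
- ctrl.finish_job(): hands the job in, once; it reports no verdict.
Trained networks look in a picture, given as the dict that the camera call returned (one of the last four; its "shot" number tells which), for a name from the list of things; names that differ only in an ending like _2 or _b are one class to them, and where a whole thing is asked for, a point or a joint stands for the part that bears it (a point fixed in the world has none). Each returns a list of dicts, best first, with "confidence" (0 to 1); they miss things now and then, are a little off and sometimes report something else, mostly with a low value. They report only what shows in the picture. A call takes as long as a camera call. They do not tell look-alikes from the thing itself.
- models.spot_in(picture, label): "extent" ([centre column, centre row, width, height] in pixels, round what is visible of it).
- models.spot_point(picture, label): "centre" ([column, row] in pixels: a listed point, or the origin of a listed thing).
The state is a dict: "time_s": time; "joints": joint angles; "dq": joint speeds; "tau": joint torques, N m; "eef_pos": TCP position; "ee_rot": TCP orientation; "force": force on the tool from outside, world axes, zero at the start; "wrist_torque": the same for the moment, N m; "grip_width": opening from 0.0 (shut) to 1.0 (fully open).
Only numpy, scipy, OpenCV 4.12 (cv2) and the standard library are available. Lean on these libraries where they do the work, as an engineer would, in place of code of your own. Each camera call takes 0.05 s, during which the arm holds its last target. There are 200 camera calls.

## Task

On the packing bench a picking trolley's drawbar joint is being put together. Take the steel hitch pin out of its wooden block, put it through the hole in the sliding tongue, feel for the hidden hole of the hitch lug below by drawing the tongue forward with the pin resting lightly on the lug, and thread the pin down through both until its collar sits fully home on the tongue. Never lean hard on the lug or the tongue, let go of the pin at the end, and leave the carton, the tape roll and the wrench where they are.

Things in the scene. Friction and masses are not known exactly. Their poses are not given: they have to be found in the camera images.
- hitch: Grey-painted steel hitch base bolted to the bench, fixed: a plate 250 x 85 mm, 10 mm thick, with two blocks 50.5 mm high and, at its -x end, a low guide 67.5 mm high through which a flat steel tongue slides. Origin on the bench below the mid-point of the joint, z up; its x axis is 'forward', the way in which the tongue slides out of the guide.
- lug_rear (a point): Point on the top face of the lug (fixed lower knuckle), 50 mm above the bench, 20 mm behind the hitch's origin; axes as the hitch's. The lug is a flat bar along x, 14 mm thick, between the two blocks, hidden under the tongue; open below. Its one hole, 14 mm wide and through, is on this x axis (y = 0), but where is not known: anywhere from 0 to 40 mm ahead of this point. It cannot be moved.
- eye (a point): Centre of the upper rim of the 14 mm through hole of the tongue (upper knuckle), 60 mm from the free end of a flat steel bar 44 mm wide, 12 mm thick, top 63.5 mm above the bench, 1.5 mm above the lug. It slides only along the hitch's x, friction about 3.5 N, no spring. At the start the eye is at x = -32 to -26 mm in the hitch's frame, 6 to 52 mm short of the lug's hole; it can go to x = +28 mm.
- block: Plywood block 70 x 70 x 52 mm high, fixed, in the centre of which the pin stands in a hole 15 mm wide. Origin at the centre of its underside.
- pin_grip (a point): Grip point in the upright tab of the loose steel pin (0.11 to 0.18 kg). Tab: 12 mm thick along this y, 30 mm wide along x, from 24 mm below to 20 mm above this point. Below it a round collar 28 mm wide, 5 mm thick, its underside 29 mm below this point, then the shank. z up along the pin. Height over the bench: 81 mm at the start, 125 mm with the tip on the lug, 92.5 mm fully home.
- pin_tip (a point): Lower end of the pin's round shank, on its axis, 75 mm below the grip point. The shank is 12 mm in diameter and 46 mm long; its last 3 mm taper to 9 mm. Fully home, with the collar on the tongue, the tip is 17.5 mm above the bench.
- carton: Loose closed cardboard carton 100 x 150 x 45 mm, to be left alone; origin at the centre of its underside.
- tape: Loose white roll of tape, a ring 96 mm across and 48 mm high, to be left alone; origin at the centre of its underside.
- wrench: Loose steel wrench lying on the bench, to be left alone; origin under its middle.
Not all that is in view belongs to the job. Leave any blue or turquoise look-alike of the block alone.

How it is judged:
By the outcome, as a careful person would: the job done as asked, in the order asked, and still so for the second after the job is handed in, with the robot touching nothing.
It also fails if it takes over 67 s, if anything falls off the work surface, if the arm or the gripper's body presses on something with over 40 N, if the wrist force passes 120 N, or if a joint passes its speed limit or range.

## Working session

There is one attempt and no reset: what is moved stays moved. The work goes in short steps, Python scripts to look and compute and a shell command to move; the robot and the scene stay as the last step left them, time stands still between calls to the robot, and variables do not carry over. Pictures are saved under pics/ and viewed, about 8 in all and at most 12, crops included, and the job is handed in when it is done.

```bash
ls; mkdir -p pics; cat > h.py <<'E'
import numpy as np, cv2
from rig import ctrl, eyes, models
def ray(p,uv):
    R=np.array(p["R"]);t=np.array(p["t"]);o=-R.T@t
    d=R.T@np.array([(uv[0]-p["cx"])/p["fx"],(uv[1]-p["cy"])/p["fy"],1.]);return o,d
def atz(p,uv,z):
    o,d=ray(p,uv);return o+d*(z-o[2])/d[2]
def proj(p,X):
    c=np.array(p["R"])@np.array(X,float)+np.array(p["t"]);return np.array([p["fx"]*c[0]/c[2]+p["cx"],p["fy"]*c[1]/c[2]+p["cy"]])
def save(p,n,crop=None,s=1):
    im=p["color"][...,::-1]
    if crop: x0,y0,x1,y1=crop; im=im[y0:y1,x0:x1]
    cv2.imwrite("pics/"+n,cv2.resize(im,None,fx=s,fy=s,interpolation=cv2.INTER_CUBIC))
E
python3 - <<'E'
from h import *
s=ctrl.sense();print({k:np.round(v,3) for k,v in s.items()})
Z=dict(hitch=0,lug_rear=50,eye=63.5,block=0,pin_grip=81,pin_tip=6,carton=0,tape=0,wrench=0)
for c in("top","side"):
    p=eyes.capture(c);save(p,c+"0.png")
    print(c,"cam",np.round(ray(p,(320,200))[0]))
    for n,z in Z.items():
        for r in models.spot_point(p,n)[:3]: print(c,n,np.round(r["centre"]),round(r["confidence"],2),np.round(atz(p,r["centre"],z)))
E
```

```text
pics
{'time_s': np.float64(0.0), 'joints': array([-1.331,  0.313,  1.498,  0.   ,  1.331, -0.223]), 'dq': array([-0.   , -0.   ,  0.   ,  0.001,  0.002,  0.001]), 'tau': array([ 0.0000e+00, -4.1227e+01, -2.5974e+01, -0.0000e+00,  4.0000e-03,
        0.0000e+00]), 'eef_pos': array([ 234.341, -469.538,  252.734]), 'ee_rot': array([ 0.162, -0.162,  0.689, -0.688]), 'force': array([ 0.218,  0.442, -0.488]), 'wrist_torque': array([0.001, 0.007, 0.051]), 'grip_width': np.float64(0.994)}
top cam [ 497.  -20. 1327.]
top hitch [374. 223.] 0.61 [ 532. -166.    0.]
top lug_rear [375. 216.] 0.93 [ 549. -164.   50.]
top eye [377. 214.] 0.95 [ 555. -168.   64.]
top block [259. 268.] 0.9 [417. 154.   0.]
top block [255. 219.] 0.87 [550. 161.   0.]
top block [300. 218.] 0.74 [550.  38.   0.]
top pin_grip [250. 217.] 0.49 [553. 165.  81.]
top carton [296. 142.] 0.69 [763.  45.   0.]
top carton [159. 212.] 0.45 [577. 426.   0.]
top tape [472. 210.] 0.7 [ 562. -437.    0.]
top wrench [160. 210.] 0.67 [583. 423.   0.]
side cam [150. 563. 805.]
side hitch [373. 195.] 0.71 [ 528. -166.   -0.]
side lug_rear [368. 173.] 0.75 [ 560. -185.   50.]
side eye [366. 170.] 0.92 [ 563. -177.   64.]
side block [290. 270.] 0.77 [556. 156.   0.]
side block [324. 238.] 0.73 [548.  32.   0.]
side block [338. 300.] 0.72 [422. 157.   0.]
side pin_grip [288. 254.] 0.76 [547. 167.  81.]
side pin_grip [294. 274.] 0.27 [504. 199.  81.]
side carton [258. 207.] 0.95 [753.  48.   0.]
side tape [407. 141.] 0.67 [ 568. -432.    0.]
side wrench [195. 354.] 0.55 [584. 421.   0.]
```

```bash
python3 -c "
import cv2,numpy as np
cv2.imwrite('pics/both.png',np.vstack([cv2.imread('pics/top0.png')[:, :],cv2.imread('pics/side0.png')])[:800])
a=cv2.imread('pics/both.png');print(a.shape)"
```

```text
(800, 640, 3)
```

View pics/top0.png

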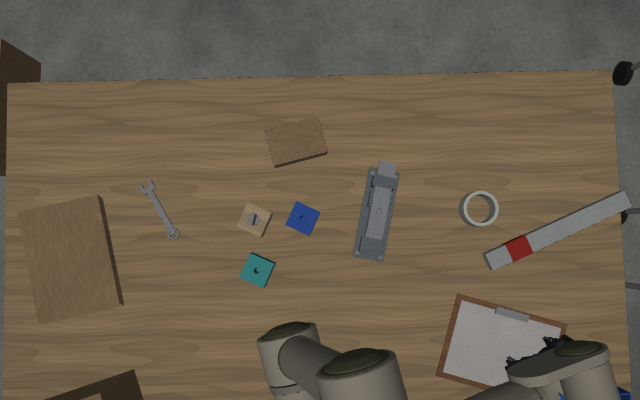

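View pics/side0.png

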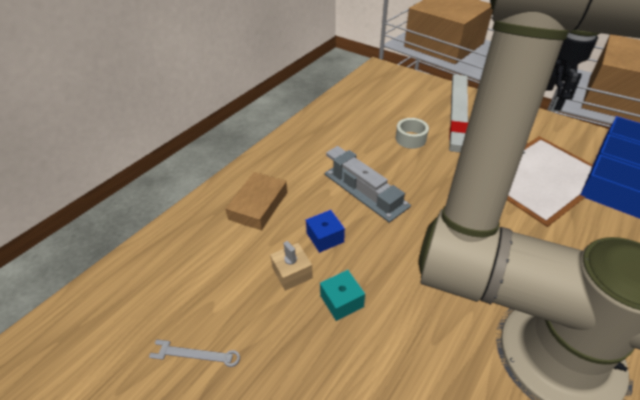

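The hitch's guide end is the far one: the eye lies farther out than the hitch origin, so forward points roughly at the robot. The pin stands in the natural plywood block at (255,218) in the top view, and the blue and teal blocks are look-alikes.

```bash
cat >> h.py <<'E'
def Rt():
    from scipy.spatial.transform import Rotation as r
    s=ctrl.sense();q=np.array(s["ee_rot"]);return r.from_quat(q[[1,2,3,0]]).as_matrix(),np.array(s["eef_pos"]),s
def dp(target):
    R,p,s=Rt();return np.round(R.T@(np.array(target)-p),1)
E
python3 - <<'E'
from h import *
R,p,s=Rt();print(np.round(R,3));w=eyes.capture("wrist")
o,d=ray(w,(320,200));print("cam in tool",np.round(R.T@(o-p)),"dir",np.round(R.T@d,2),w["fx"])
print("dp to above pin",dp([520,165,260]),dp([550,165,230]))
E
```

```text
[[-0.895 -0.     0.446]
 [-0.446  0.    -0.895]
 [ 0.    -1.    -0.   ]]
cam in tool [ -73. -122.    0.] dir [0.27 0.96 0.  ] 307.3002643107252
dp to above pin [-539.    -6.7 -440.5] [-565.8   23.3 -427.1]
```

```bash
R='{"dp":[-565,20,-427]}'; python3 -m crank '[{"dp":[-565,20,-427]},{"dp":[-565,20,-427]},{"dp":[-565,20,-427]},{"dp":[-565,20,-427]},{"dp":[-565,20,-427]},{"dp":[-565,20,-427]},{"dp":[-565,20,-427]},{"dp":[-565,20,-427]},{"dp":[-565,20,-427]},{"dp":[-565,20,-427]}]'
python3 -c "
from h import *
print(dp([550,165,230]),ctrl.sense()['joints'])"
```

```text
[-565.8   23.3 -427.1] [-1.33135177e+00  3.12899695e-01  1.49768872e+00 -1.08541779e-05
  1.33099325e+00 -2.23365115e-01]$[0]: bad value
```

```bash
python3 -m crank '[{"dp":[-565,20,-427],"roll":0,"gripper":0},{"dp":[-565,20,-427],"roll":0,"gripper":0},{"dp":[-565,20,-427],"roll":0,"gripper":0},{"dp":[-565,20,-427],"roll":0,"gripper":0},{"dp":[-565,20,-427],"roll":0,"gripper":0},{"dp":[-565,20,-427],"roll":0,"gripper":0},{"dp":[-565,20,-427],"roll":0,"gripper":0},{"dp":[-565,20,-427],"roll":0,"gripper":0},{"dp":[-565,20,-427],"roll":0,"gripper":0},{"dp":[-565,20,-427],"roll":0,"gripper":0}]'
python3 -c "
from h import *
print(dp([550,165,230]),ctrl.sense()['joints'])"
```

```text
time_s: 1.88
eef_pos: [420.1, -94.7, 241.8]
ee_rot: [-0.162, 0.162, -0.688, 0.688]
force: [0.7, -0.8, 0.2]
grip_width: 0.999
[-232.2   11.8 -174.4] [-4.95269457e-01  1.13001598e-01  1.77853794e+00  6.88681317e-08
  1.24926878e+00  6.12921078e-01]
```

```bash
python3 -m crank '[{"dp":[-232,12,-174],"roll":0,"gripper":0},{"dp":[-232,12,-174],"roll":0,"gripper":0},{"dp":[-232,12,-174],"roll":0,"gripper":0},{"dp":[-232,12,-174],"roll":0,"gripper":0},{"dp":[-232,12,-174],"roll":0,"gripper":0},{"dp":[-232,12,-174],"roll":0,"gripper":0},{"dp":[-232,12,-174],"roll":0,"gripper":0},{"dp":[-232,12,-174],"roll":0,"gripper":0},{"dp":[-232,12,-174],"roll":0,"gripper":0},{"dp":[-232,12,-174],"roll":0,"gripper":0}]'
python3 - <<'E'
from h import *
print(Rt()[1]);p=eyes.capture("wrist");save(p,"w1.png")
for n,z in dict(block=0,pin_grip=81,pin_tip=6).items():
    for r in models.spot_point(p,n)[:3]: print(n,np.round(r["centre"]),round(r["confidence"],2),np.round(atz(p,r["centre"],z),1))
E
```

```text
time_s: 2.72
eef_pos: [549.3, 162.2, 229.3]
ee_rot: [-0.162, 0.162, -0.688, 0.688]
force: [0.5, 0.8, 1.0]
grip_width: 1.0
[549.28377225 162.20112121 229.34640288]
block [415. 227.] 0.94 [547.7  31.1   0. ]
block [278. 274.] 0.87 [415.6 154.4   0. ]
block [324. 181.] 0.76 [549.3 155.9   0. ]
pin_grip [322. 199.] 0.97 [548.8 159.3  81. ]
```

View pics/w1.png

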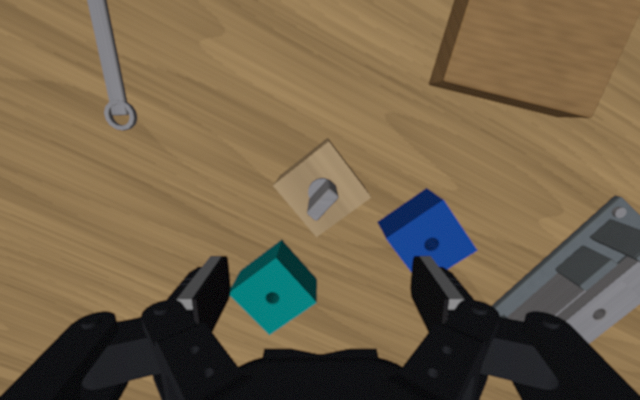

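The pin stands in the plywood block at (322,199), and the hitch shows at lower right. I'll zoom in for the tab's direction.

```bash
python3 - <<'E'
import cv2
im=cv2.imread("pics/w1.png")[135:245,265:380];cv2.imwrite("pics/w1c.png",cv2.resize(im,None,fx=5,fy=5,interpolation=cv2.INTER_CUBIC))
E
```

```text
(no output)
```

View pics/w1c.png

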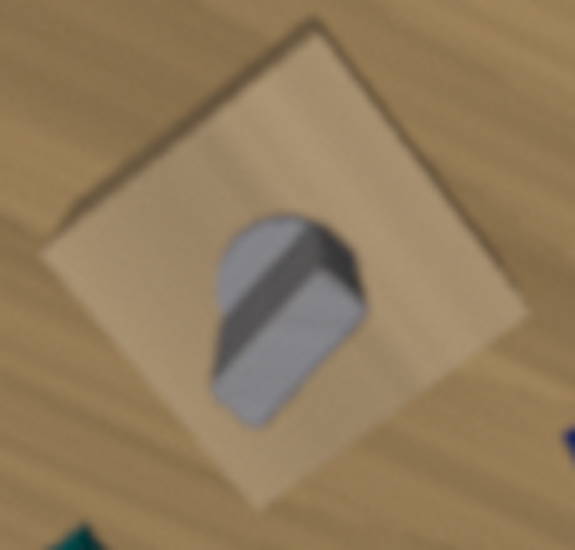

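```bash
python3 - <<'E'
from h import *
import time
p=eyes.capture("wrist")
R,pos,s=Rt()
C=[(320,268),(365,310),(258,428),(213,385)]
W=np.array([atz(p,(265+a/5,135+b/5),101) for a,b in C]);print(np.round(W,1),"centre",W.mean(0).round(1))
l=(W[0]+W[1]-W[2]-W[3])/2; t=(W[1]+W[2]-W[0]-W[3])/2
print("len",np.linalg.norm(l),"thick",np.linalg.norm(t),"dir long deg",np.degrees(np.arctan2(l[1],l[0])),"thick",np.degrees(np.arctan2(t[1],t[0])))
tx,tz=R[:,0],R[:,2];print("tool x deg",np.degrees(np.arctan2(tx[1],tx[0])),"z",np.degrees(np.arctan2(tz[1],tz[0])))
E
```

```text
[[564.5 159.5 101. ]
 [561.3 149.4 101. ]
 [534.4 156.3 101. ]
 [537.9 166.6 101. ]] centre [549.5 158.  101. ]
len 27.652605284604924 thick 10.770657134106496 dir long deg -14.62715009661843 thick -108.10880015146195
tool x deg -153.56544018233086 z -63.565445246432986
```

```bash
python3 -c "
from h import *
print(dp([549.4,158.4,135]),dp([549.4,158.4,85]))"
```

```text
[ 1.5 94.9  2.8] [  1.5 144.9   2.8]
```

```bash
python3 -m crank '[{"dp":[1.5,16,3],"roll":0.125,"gripper":0},{"dp":[1.5,32,3],"roll":0.25,"gripper":0},{"dp":[1.5,48,3],"roll":0.375,"gripper":0},{"dp":[1.5,64,3],"roll":0.5,"gripper":0},{"dp":[1.5,80,3],"roll":0.625,"gripper":0},{"dp":[1.5,90,3],"roll":0.75,"gripper":0},{"dp":[1.5,90,3],"roll":0.75,"gripper":0},{"dp":[1.5,90,3],"roll":0.75,"gripper":0}]'
python3 - <<'E'
from h import *
R,pos,s=Rt();p=eyes.capture("wrist");save(p,"w2.png",(160,0,480,400),1.5)
print(pos,s["force"],R.round(2).tolist(), proj(p,[549.4,158.4,101]))
for n,z in dict(block=0,pin_grip=81).items():
    for r in models.spot_point(p,n)[:3]: print(n,np.round(r["centre"]),round(r["confidence"],2),np.round(atz(p,r["centre"],z),1))
E
```

```text
time_s: 3.63
eef_pos: [549.5, 158.8, 139.8]
ee_rot: [0.1, -0.1, -0.7, 0.7]
force: [0.4, 0.3, 0.8]
grip_width: 1.003
[549.49913337 158.76641466 139.77108003] [0.35109011 0.27206532 0.83520948] [[-0.96, -0.0, -0.28], [0.28, -0.0, -0.96], [0.0, -1.0, 0.0]] [320.92114259 247.72298251]
block [365. 325.] 0.88 [411.3 152.3   0. ]
block [465. 157.] 0.79 [551.   29.8   0. ]
block [318. 200.] 0.65 [549.8 160.9   0. ]
pin_grip [319. 234.] 0.83 [550.3 159.6  81. ]
```

View pics/w2.png

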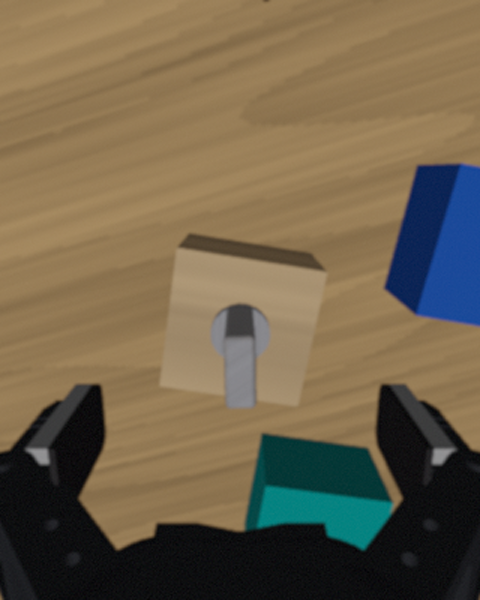

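The tab lies square between the jaws, with its centre at (320,247) as predicted. I'll go down and grip.

```bash
python3 -m crank '[{"dp":[0,25,0],"roll":0,"gripper":0},{"dp":[0,45,0],"roll":0,"gripper":0},{"dp":[0,54,0],"roll":0,"gripper":0},{"dp":[0,54,0],"roll":0,"gripper":0},{"dp":[0,54,0],"roll":0,"gripper":100},{"dp":[0,54,0],"roll":0,"gripper":170},{"dp":[0,54,0],"roll":0,"gripper":255},{"dp":[0,54,0],"roll":0,"gripper":255},{"dp":[0,54,0],"roll":0,"gripper":255},{"dp":[0,54,0],"roll":0,"gripper":255}]' 60
python3 -m crank '[{"dp":[0,0,0],"roll":0,"gripper":255},{"dp":[0,0,0],"roll":0,"gripper":255},{"dp":[0,0,0],"roll":0,"gripper":255}]'
python3 -c "
from h import *
print(Rt()[1])"
```

```text
time_s: 4.62
eef_pos: [549.6, 159.2, 85.9]
ee_rot: [-0.101, 0.101, 0.7, -0.7]
force: [-1.9, -3.7, 1.6]
grip_width: 0.144
time_s: 4.87
eef_pos: [549.7, 159.2, 85.9]
ee_rot: [-0.101, 0.101, 0.7, -0.7]
force: [-0.1, 0.3, 4.7]
grip_width: 0.135
[549.71425905 159.19746799  85.94594362]
```

```bash
python3 -m crank '[{"dp":[0,-10,0],"roll":0,"gripper":255},{"dp":[0,-35,0],"roll":0,"gripper":255},{"dp":[0,-70,0],"roll":0,"gripper":255},{"dp":[0,-105,0],"roll":0,"gripper":255},{"dp":[0,-125,0],"roll":0,"gripper":255},{"dp":[0,-125,0],"roll":0,"gripper":255}]'
python3 -c "
from h import *
print(dp([490,-168,211]), ctrl.sense()['grip_width'])"
```

```text
time_s: 5.37
eef_pos: [550.9, 159.4, 215.6]
ee_rot: [-0.098, 0.104, 0.7, -0.699]
force: [0.3, -0.1, -0.2]
grip_width: 0.132
[-34.2   3.9 331.2] 0.1321766731862127
```

```bash
python3 -m crank '[{"dp":[-34,0,331],"roll":0,"gripper":255},{"dp":[-34,0,331],"roll":0,"gripper":255},{"dp":[-34,0,331],"roll":0,"gripper":255},{"dp":[-34,0,331],"roll":0,"gripper":255},{"dp":[-34,0,331],"roll":0,"gripper":255},{"dp":[-34,0,331],"roll":0,"gripper":255},{"dp":[-34,0,331],"roll":0,"gripper":255},{"dp":[-34,0,331],"roll":0,"gripper":255},{"dp":[-34,0,331],"roll":0,"gripper":255},{"dp":[-34,0,331],"roll":0,"gripper":255}]'
python3 -m crank '[{"dp":[0,0,0],"roll":0,"gripper":255},{"dp":[0,0,0],"roll":0,"gripper":255},{"dp":[0,0,0],"roll":0,"gripper":255}]'
python3 - <<'E'
from h import *
R,pos,s=Rt();p=eyes.capture("wrist");save(p,"w3.png",None,1.25)
print(pos,s["force"],s["grip_width"],s["joints"])
for n,z in dict(hitch=0,lug_rear=50,eye=63.5).items():
    for r in models.spot_point(p,n)[:3]: print(n,np.round(r["centre"],1),round(r["confidence"],2),np.round(atz(p,r["centre"],z),1))
for n in("pin_grip","pin_tip"):
    for r in models.spot_point(p,n)[:3]: print(n,np.round(r["centre"],1),round(r["confidence"],2),"exp",proj(p,pos+R@np.array([0,5 if n=="pin_grip" else 80,0])))
E
```

```text
time_s: 6.2
eef_pos: [487.4, -169.4, 209.4]
ee_rot: [-0.103, 0.102, 0.7, -0.699]
force: [-0.6, 1.1, -1.5]
grip_width: 0.132
time_s: 6.45
eef_pos: [488.5, -166.6, 210.3]
ee_rot: [-0.101, 0.1, 0.7, -0.7]
force: [-0.3, -0.2, -1.3]
grip_width: 0.135
[ 488.49460067 -166.64650335  210.30992072] [-0.31381462 -0.16626131 -1.32422275] 0.13509248477185334 [-5.56086024e-01  3.31520063e-01  1.58859317e+00  1.01276344e-04
  1.22208021e+00  1.29997579e+00]
hitch [307.8 141. ] 0.92 [ 535.5 -166.9    0. ]
lug_rear [299.6 130.4] 0.76 [ 550.  -165.6   50. ]
eye [299.9 117.1] 0.84 [ 560.7 -170.2   63.5]
eye [320. 281.] 0.55 [ 407.1 -142.7   63.5]
pin_grip [322.2 281. ] 0.87 exp [320.3578837  278.28776612]
pin_grip [300.5 116.4] 0.2 exp [320.3578837  278.28776612]
pin_tip [319.3 224.1] 0.65 exp [320.12314853 223.02097211]
```

View pics/w3.png

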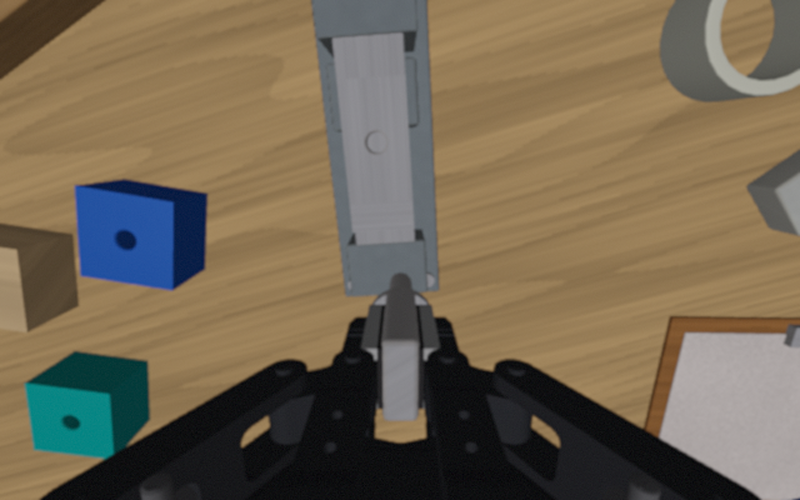

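The guide is at the top of the frame, so forward runs toward the robot. The eye shows at (376,142) in the scaled picture and the tongue's free end at row 242.

```bash
python3 - <<'E'
from h import *
p=eyes.capture("wrist");R,pos,s=Rt()
print(pos)
f=lambda u,v:atz(p,(u/1.25,v/1.25),63.5)
L=[f(333,38),f(356,243)];Q=[f(403,33),f(413,240)]
for a in(L,Q): d=a[1]-a[0];print(np.round(a,1).tolist(),np.degrees(np.arctan2(d[1],d[0])))
im=p["color"];g=cv2.cvtColor(im,cv2.COLOR_RGB2GRAY)[100:128,286:316]
cv2.imwrite("pics/eye.png",cv2.resize(g,None,fx=12,fy=12,interpolation=cv2.INTER_CUBIC))
print("eye px guess",f(376,142))
print("tip exp",(pos+R@[0,80,0]).round(1))
E
```

```text
[ 488.40003252 -167.67016895  210.5374055 ]
[[630.3, -165.7, 63.5], [500.5, -137.9, 63.5]] 167.94082139427599
[[620.6, -208.4, 63.5], [491.0, -178.0, 63.5]] 166.8054911574818
eye px guess [ 563.19406747 -172.76894549   63.5       ]
tip exp [ 488.4 -167.7  130.5]
```

View pics/eye.png

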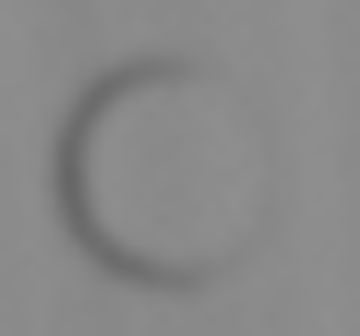

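```bash
python3 -c "
from h import *
print(dp([523.8,-163.7,153]))"; python3 -c "
import cv2;im=cv2.imread('pics/w3.png');print(im.shape)"
```

```text
[-32.8  57.5 -13.8]
(500, 800, 3)
```

```bash
python3 -m crank '[{"dp":[-15,25,-7],"roll":-0.068,"gripper":255},{"dp":[-33,57.5,-14],"roll":-0.068,"gripper":255},{"dp":[-33,57.5,-14],"roll":-0.068,"gripper":255},{"dp":[-33,57.5,-14],"roll":-0.068,"gripper":255},{"dp":[-33,57.5,-14],"roll":-0.068,"gripper":255}]'
python3 - <<'E'
from h import *
p=eyes.capture("wrist");R,pos,s=Rt();save(p,"w4.png",(240,60,400,220),4)
print(pos,np.degrees(np.arctan2(R[1,0],R[0,0])),"tip",(pos+R@[0,80,0]).round(1),proj(p,pos+R@[0,80,0]))
for r in models.spot_point(p,"eye")[:2]: print(r,atz(p,r["centre"],63.5))
for r in models.spot_point(p,"pin_tip")[:2]: print(r)
E
```

```text
time_s: 7.22
eef_pos: [524.0, -164.0, 154.0]
ee_rot: [0.077, -0.078, -0.703, 0.703]
force: [-0.1, 0.5, 0.2]
grip_width: 0.132
[ 524.11065349 -164.1482143   154.55209784] 167.4334682705901 tip [ 524.3 -164.2   74.6] [320.26588299 223.02237098]
{'centre': [314.0, 166.7], 'confidence': 0.57} [ 561.87384615 -168.17869825   63.5       ]
{'centre': [320.5, 221.5], 'confidence': 0.56}
```

View pics/w4.png

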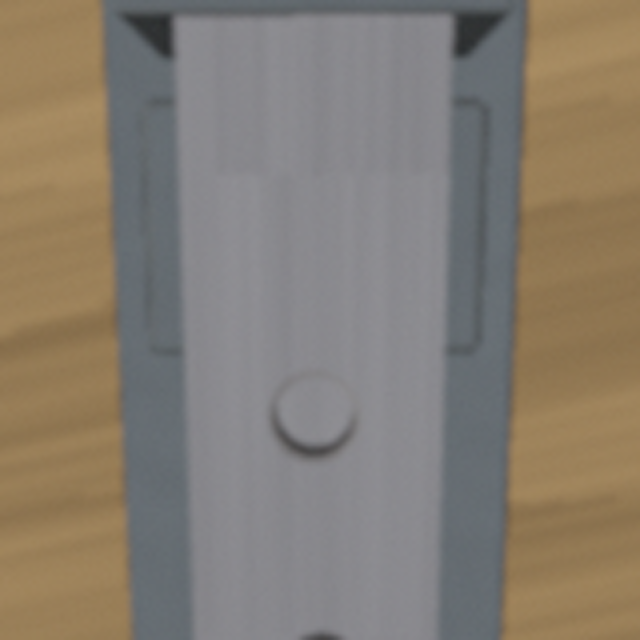

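```bash
python3 - <<'E'
from h import *
p=eyes.capture("wrist");R,pos,s=Rt();save(p,"w5.png",(285,140,355,270),5)
e=atz(p,(318.6+.0,163.2),63.5);tip=pos+R@[0,80,0]
print(pos,"eye",e.round(1),"tool frame",(R.T@(e-tip)).round(1))
n=R[:,0];
for d in(-6,-4.5,4.5,6):
  print(d,"x:",proj(p,tip+R[:,0]*d).round(1),"z:",proj(p,tip+R[:,2]*d).round(1))
E
```

```text
[ 524.04817334 -164.13683166  154.48785432] eye [ 563.6 -172.1   63.5] tool frame [-40.2  11.1  -0.9]
-6 x: [320.  214.9] z: [311.4 223. ]
-4.5 x: [320.  216.9] z: [313.5 223. ]
4.5 x: [320.  229.1] z: [326.4 223. ]
6 x: [320.  231.1] z: [328.6 223. ]
```

View pics/w5.png

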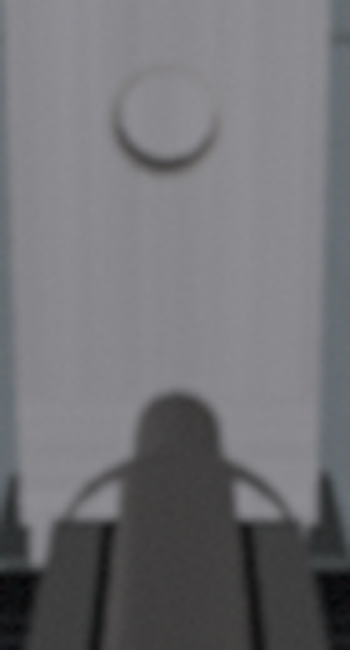

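The tip is at (320.5,218) and the eye at (318.3,163.3). The eye is about -40.8 mm in tool x and -1.3 mm in tool z from the tip.

```bash
python3 -m crank '[{"dp":[-20,0,-0.6],"roll":0,"gripper":255},{"dp":[-40.8,0,-1.3],"roll":0,"gripper":255},{"dp":[-40.8,0,-1.3],"roll":0,"gripper":255},{"dp":[-40.8,4,-1.3],"roll":0,"gripper":255},{"dp":[-40.8,8,-1.3],"roll":0,"gripper":255},{"dp":[-40.8,8,-1.3],"roll":0,"gripper":255}]'
python3 - <<'E'
from h import *
R,pos,s=Rt();print(pos.round(2),s["force"].round(2) if hasattr(s["force"],"round") else s["force"]);p=eyes.capture("wrist");save(p,"w6.png",(280,140,360,270),5)
p=eyes.capture("side");tip=pos+R@[0,80,0];u=proj(p,tip).astype(int);print(u);save(p,"s6.png",(u[0]-45,u[1]-45,u[0]+35,u[1]+35),8)
E
```

```text
time_s: 7.92
eef_pos: [563.1, -171.1, 144.2]
ee_rot: [-0.078, 0.077, 0.703, -0.703]
force: [0.1, 0.5, -1.4]
grip_width: 0.135
[ 563.05 -171.09  144.2 ] [ 0.11  0.55 -1.35]
[364 171]
```

```bash
cd pics; python3 -c "
import cv2,numpy as np
a=cv2.imread('w6.png')[:600];b=cv2.resize(cv2.imread('s6.png'),(400,400));b=cv2.copyMakeBorder(b,0,a.shape[0]-400,0,0,0);cv2.imwrite('c6.png',np.hstack([a,b]));print(a.shape)"
```

```text
(600, 400, 3)
```

View pics/c6.png

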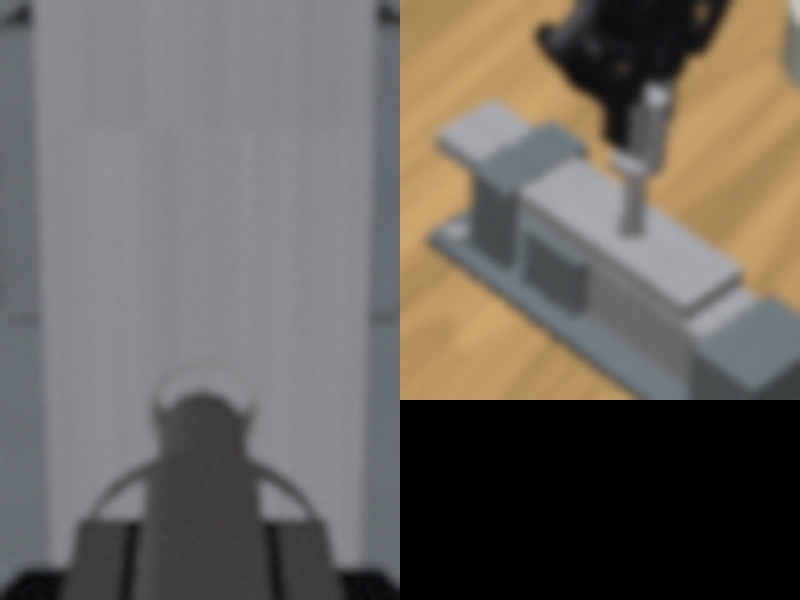

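The tip is centred sideways (column 204 for both tip and hole), but sits about 1.7–2 mm too far forward.

```bash
python3 -m crank '[{"dp":[-1.7,0,0],"roll":0,"gripper":255},{"dp":[-1.7,0.7,0],"roll":0,"gripper":255},{"dp":[-1.7,1.4,0],"roll":0,"gripper":255},{"dp":[-1.7,2.2,0],"roll":0,"gripper":255},{"dp":[-1.7,2.2,0],"roll":0,"gripper":255},{"dp":[-1.7,2.2,0],"roll":0,"gripper":255}]'; python3 -c "
from h import *
print(Rt()[1],ctrl.sense()['force'])"
```

```text
time_s: 8.52
eef_pos: [565.7, -171.7, 142.8]
ee_rot: [-0.077, 0.077, 0.703, -0.703]
force: [-0.1, -0.6, -0.4]
grip_width: 0.129
[ 565.67251473 -171.74006147  142.77005928] [-0.09807981 -0.64586359 -0.3673523 ]
```

```bash
python3 -m crank '[{"dp":[0,0.7,0],"roll":0,"gripper":255},{"dp":[0,1.5,0],"roll":0,"gripper":255},{"dp":[0,1.5,0],"roll":0,"gripper":255},{"dp":[0,1.5,0],"roll":0,"gripper":255}]';python3 -m crank '[{"dp":[0,0.7,0],"roll":0,"gripper":255},{"dp":[0,1.5,0],"roll":0,"gripper":255},{"dp":[0,1.5,0],"roll":0,"gripper":255},{"dp":[0,1.5,0],"roll":0,"gripper":255}]'; python3 -m crank '[{"dp":[0,0,0],"roll":0,"gripper":255},{"dp":[0,0,0],"roll":0,"gripper":255}]'
```

```text
time_s: 8.85
eef_pos: [565.7, -171.8, 141.3]
ee_rot: [-0.077, 0.077, 0.703, -0.703]
force: [-0.5, -0.5, -1.4]
grip_width: 0.131
time_s: 9.18
eef_pos: [565.4, -171.7, 139.6]
ee_rot: [-0.078, 0.077, 0.703, -0.703]
force: [-2.2, 0.8, 0.2]
grip_width: 0.134
time_s: 9.35
eef_pos: [565.5, -171.7, 139.6]
ee_rot: [-0.078, 0.077, 0.703, -0.703]
force: [-2.9, -0.2, -0.3]
grip_width: 0.136
```

```bash
python3 -m crank '[{"dp":[0.8,0,0],"roll":0,"gripper":255},{"dp":[0.8,0,0],"roll":0,"gripper":255},{"dp":[0.8,1,0],"roll":0,"gripper":255},{"dp":[0.8,2,0],"roll":0,"gripper":255},{"dp":[0.8,3,0],"roll":0,"gripper":255},{"dp":[0.8,3,0],"roll":0,"gripper":255}]';python3 -m crank '[{"dp":[0,1,0],"roll":0,"gripper":255},{"dp":[0,2,0],"roll":0,"gripper":255},{"dp":[0,3,0],"roll":0,"gripper":255},{"dp":[0,3,0],"roll":0,"gripper":255},{"dp":[0,3,0],"roll":0,"gripper":255}]'
```

```text
time_s: 9.85
eef_pos: [565.0, -171.6, 136.6]
ee_rot: [-0.077, 0.077, 0.703, -0.703]
force: [-0.8, 0.7, -1.8]
grip_width: 0.131
time_s: 10.27
eef_pos: [564.9, -171.6, 133.7]
ee_rot: [-0.077, 0.077, 0.703, -0.703]
force: [-0.5, -0.2, -2.2]
grip_width: 0.131
```

The pin is 10 mm into the eye with no side force. Now I'll feel for the lug.

```bash
python3 -m crank '[{"dp":[0,1,0],"roll":0,"gripper":255},{"dp":[0,2,0],"roll":0,"gripper":255},{"dp":[0,2.5,0],"roll":0,"gripper":255},{"dp":[0,2.5,0],"roll":0,"gripper":255},{"dp":[0,2.5,0],"roll":0,"gripper":255}]';python3 -m crank '[{"dp":[0,0.5,0],"roll":0,"gripper":255},{"dp":[0,0.5,0],"roll":0,"gripper":255},{"dp":[0,0.5,0],"roll":0,"gripper":255}]';python3 -m crank '[{"dp":[0,0.5,0],"roll":0,"gripper":255},{"dp":[0,0.5,0],"roll":0,"gripper":255},{"dp":[0,0.5,0],"roll":0,"gripper":255}]'
```

```text
time_s: 10.68
eef_pos: [564.9, -171.6, 131.3]
ee_rot: [-0.077, 0.077, 0.703, -0.703]
force: [-1.5, -0.4, -2.3]
grip_width: 0.132
time_s: 10.93
eef_pos: [565.0, -171.6, 130.8]
ee_rot: [0.077, -0.077, -0.703, 0.703]
force: [-0.6, 0.2, -1.6]
grip_width: 0.132
time_s: 11.18
eef_pos: [565.0, -171.6, 130.3]
ee_rot: [0.077, -0.077, -0.703, 0.703]
force: [-1.1, 0.3, -0.9]
grip_width: 0.133
```

```bash
python3 -m crank '[{"dp":[0,0.4,0],"roll":0,"gripper":255},{"dp":[0,0.4,0],"roll":0,"gripper":255},{"dp":[0,0.4,0],"roll":0,"gripper":255}]';python3 -m crank '[{"dp":[0,0.3,0],"roll":0,"gripper":255},{"dp":[0,0.3,0],"roll":0,"gripper":255},{"dp":[0,0.3,0],"roll":0,"gripper":255}]'
```

```text
time_s: 11.43
eef_pos: [565.0, -171.6, 130.0]
ee_rot: [0.077, -0.077, -0.703, 0.703]
force: [-1.9, 0.2, -0.4]
grip_width: 0.133
time_s: 11.68
eef_pos: [565.0, -171.6, 129.9]
ee_rot: [0.077, -0.077, -0.703, 0.703]
force: [-2.9, -0.1, 3.3]
grip_width: 0.134
```

Light contact at TCP z 129.9, as expected for a lug top at 50 mm. I'll draw forward in small steps.

```bash
for i in 1; do
python3 -m crank '[{"dp":[0.5,0,0],"roll":0,"gripper":255},{"dp":[1,0,0],"roll":0,"gripper":255},{"dp":[1,0,0],"roll":0,"gripper":255}]'
python3 -m crank '[{"dp":[0.5,0,0],"roll":0,"gripper":255},{"dp":[1,0,0],"roll":0,"gripper":255},{"dp":[1,0,0],"roll":0,"gripper":255}]'
python3 -m crank '[{"dp":[0.5,0,0],"roll":0,"gripper":255},{"dp":[1,0,0],"roll":0,"gripper":255},{"dp":[1,0,0],"roll":0,"gripper":255}]'
python3 -m crank '[{"dp":[0.5,0,0],"roll":0,"gripper":255},{"dp":[1,0,0],"roll":0,"gripper":255},{"dp":[1,0,0],"roll":0,"gripper":255}]'
done | grep -v -e rot -e grip
```

```text
time_s: 11.93
eef_pos: [564.4, -171.6, 129.9]
force: [1.2, -0.9, 2.2]
time_s: 12.18
eef_pos: [563.3, -171.3, 129.9]
force: [1.6, -0.9, 2.5]
time_s: 12.43
eef_pos: [562.3, -171.1, 129.9]
force: [4.0, -0.9, 3.8]
time_s: 12.68
eef_pos: [561.6, -170.9, 129.9]
force: [5.7, -1.6, 2.6]
```

```bash
for i in 1; do
python3 -m crank '[{"dp":[0.5,0,0],"roll":0,"gripper":255},{"dp":[1,0,0],"roll":0,"gripper":255},{"dp":[1,0,0],"roll":0,"gripper":255}]'
python3 -m crank '[{"dp":[0.5,0,0],"roll":0,"gripper":255},{"dp":[1,0,0],"roll":0,"gripper":255},{"dp":[1,0,0],"roll":0,"gripper":255}]'
python3 -m crank '[{"dp":[0.5,0,0],"roll":0,"gripper":255},{"dp":[1,0,0],"roll":0,"gripper":255},{"dp":[1,0,0],"roll":0,"gripper":255}]'
python3 -m crank '[{"dp":[0.5,0,0],"roll":0,"gripper":255},{"dp":[1,0,0],"roll":0,"gripper":255},{"dp":[1,0,0],"roll":0,"gripper":255}]'
python3 -m crank '[{"dp":[0.5,0,0],"roll":0,"gripper":255},{"dp":[1,0,0],"roll":0,"gripper":255},{"dp":[1,0,0],"roll":0,"gripper":255}]'
done | grep -v -e rot -e grip
```

```text
time_s: 12.93
eef_pos: [560.6, -170.7, 129.9]
force: [5.1, -1.1, 2.9]
time_s: 13.18
eef_pos: [559.6, -170.5, 129.9]
force: [4.9, 0.3, 2.7]
time_s: 13.43
eef_pos: [558.6, -170.3, 129.9]
force: [5.7, -2.0, 3.0]
time_s: 13.68
eef_pos: [557.7, -170.1, 129.9]
force: [4.0, -1.1, 2.7]
time_s: 13.93
eef_pos: [556.7, -169.9, 129.9]
force: [5.0, -1.9, 2.4]
```

```bash
for i in 1; do
python3 -m crank '[{"dp":[0.5,0,0],"roll":0,"gripper":255},{"dp":[1,0,0],"roll":0,"gripper":255},{"dp":[1,0,0],"roll":0,"gripper":255}]'
python3 -m crank '[{"dp":[0.5,0,0],"roll":0,"gripper":255},{"dp":[1,0,0],"roll":0,"gripper":255},{"dp":[1,0,0],"roll":0,"gripper":255}]'
python3 -m crank '[{"dp":[0.5,0,0],"roll":0,"gripper":255},{"dp":[1,0,0],"roll":0,"gripper":255},{"dp":[1,0,0],"roll":0,"gripper":255}]'
python3 -m crank '[{"dp":[0.5,0,0],"roll":0,"gripper":255},{"dp":[1,0,0],"roll":0,"gripper":255},{"dp":[1,0,0],"roll":0,"gripper":255}]'
python3 -m crank '[{"dp":[0.5,0,0],"roll":0,"gripper":255},{"dp":[1,0,0],"roll":0,"gripper":255},{"dp":[1,0,0],"roll":0,"gripper":255}]'
done | grep -v -e rot -e grip
```

```text
time_s: 14.18
eef_pos: [555.7, -169.6, 129.9]
force: [6.1, -1.7, 2.9]
time_s: 14.43
eef_pos: [554.8, -169.4, 129.9]
force: [5.6, -0.6, 2.0]
time_s: 14.68
eef_pos: [553.7, -169.2, 129.9]
force: [5.2, -1.2, 3.1]
time_s: 14.93
eef_pos: [552.8, -169.0, 129.9]
force: [5.3, -2.2, 3.4]
time_s: 15.18
eef_pos: [551.8, -168.8, 129.9]
force: [5.9, -0.4, 2.5]
```

```bash
for i in 1; do
python3 -m crank '[{"dp":[0.5,0,0],"roll":0,"gripper":255},{"dp":[1,0,0],"roll":0,"gripper":255},{"dp":[1,0,0],"roll":0,"gripper":255}]'
python3 -m crank '[{"dp":[0.5,0,0],"roll":0,"gripper":255},{"dp":[1,0,0],"roll":0,"gripper":255},{"dp":[1,0,0],"roll":0,"gripper":255}]'
python3 -m crank '[{"dp":[0.5,0,0],"roll":0,"gripper":255},{"dp":[1,0,0],"roll":0,"gripper":255},{"dp":[1,0,0],"roll":0,"gripper":255}]'
python3 -m crank '[{"dp":[0.5,0,0],"roll":0,"gripper":255},{"dp":[1,0,0],"roll":0,"gripper":255},{"dp":[1,0,0],"roll":0,"gripper":255}]'
python3 -m crank '[{"dp":[0.5,0,0],"roll":0,"gripper":255},{"dp":[1,0,0],"roll":0,"gripper":255},{"dp":[1,0,0],"roll":0,"gripper":255}]'
done | grep -v -e rot -e grip
```

```text
time_s: 15.43
eef_pos: [550.8, -168.5, 129.9]
force: [5.5, -1.4, 2.5]
time_s: 15.68
eef_pos: [549.9, -168.3, 129.9]
force: [5.1, -0.8, 1.8]
time_s: 15.93
eef_pos: [548.9, -168.1, 129.9]
force: [5.4, -2.0, 3.0]
time_s: 16.18
eef_pos: [547.9, -167.9, 129.9]
force: [5.2, -1.4, 2.6]
time_s: 16.43
eef_pos: [546.9, -167.7, 129.9]
force: [5.6, -0.6, 2.6]
```

```bash
for i in 1; do
python3 -m crank '[{"dp":[0.5,0,0],"roll":0,"gripper":255},{"dp":[1,0,0],"roll":0,"gripper":255},{"dp":[1,0,0],"roll":0,"gripper":255}]'
python3 -m crank '[{"dp":[0.5,0,0],"roll":0,"gripper":255},{"dp":[1,0,0],"roll":0,"gripper":255},{"dp":[1,0,0],"roll":0,"gripper":255}]'
python3 -m crank '[{"dp":[0.5,0,0],"roll":0,"gripper":255},{"dp":[1,0,0],"roll":0,"gripper":255},{"dp":[1,0,0],"roll":0,"gripper":255}]'
python3 -m crank '[{"dp":[0.5,0,0],"roll":0,"gripper":255},{"dp":[1,0,0],"roll":0,"gripper":255},{"dp":[1,0,0],"roll":0,"gripper":255}]'
python3 -m crank '[{"dp":[0.5,0,0],"roll":0,"gripper":255},{"dp":[1,0,0],"roll":0,"gripper":255},{"dp":[1,0,0],"roll":0,"gripper":255}]'
done | grep -v -e rot -e grip
```

```text
time_s: 16.68
eef_pos: [546.0, -167.5, 129.9]
force: [5.6, -1.5, 2.7]
time_s: 16.93
eef_pos: [545.0, -167.3, 129.9]
force: [5.7, -1.1, 2.5]
time_s: 17.18
eef_pos: [544.0, -167.1, 130.0]
force: [5.2, -1.3, 2.4]
time_s: 17.43
eef_pos: [543.0, -166.8, 129.9]
force: [5.1, -1.3, 2.4]
time_s: 17.68
eef_pos: [542.0, -166.6, 129.9]
force: [5.1, 0.3, 2.1]
```

```bash
for i in 1; do
python3 -m crank '[{"dp":[0.5,0,0],"roll":0,"gripper":255},{"dp":[1,0,0],"roll":0,"gripper":255},{"dp":[1,0,0],"roll":0,"gripper":255}]'
python3 -m crank '[{"dp":[0.5,0,0],"roll":0,"gripper":255},{"dp":[1,0,0],"roll":0,"gripper":255},{"dp":[1,0,0],"roll":0,"gripper":255}]'
python3 -m crank '[{"dp":[0.5,0,0],"roll":0,"gripper":255},{"dp":[1,0,0],"roll":0,"gripper":255},{"dp":[1,0,0],"roll":0,"gripper":255}]'
python3 -m crank '[{"dp":[0.5,0,0],"roll":0,"gripper":255},{"dp":[1,0,0],"roll":0,"gripper":255},{"dp":[1,0,0],"roll":0,"gripper":255}]'
python3 -m crank '[{"dp":[0.5,0,0],"roll":0,"gripper":255},{"dp":[1,0,0],"roll":0,"gripper":255},{"dp":[1,0,0],"roll":0,"gripper":255}]'
done | grep -v -e rot -e grip
```

```text
time_s: 17.93
eef_pos: [541.1, -166.4, 129.9]
force: [5.7, -2.1, 2.5]
time_s: 18.18
eef_pos: [540.1, -166.2, 129.9]
force: [5.2, -1.2, 2.1]
time_s: 18.43
eef_pos: [539.1, -166.0, 129.9]
force: [5.5, -1.1, 2.1]
time_s: 18.68
eef_pos: [538.1, -165.7, 129.9]
force: [5.4, -1.6, 2.6]
time_s: 18.93
eef_pos: [537.1, -165.5, 129.9]
force: [5.3, -1.8, 2.7]
```

```bash
for i in 1; do
python3 -m crank '[{"dp":[0.5,0,0],"roll":0,"gripper":255},{"dp":[1,0,0],"roll":0,"gripper":255},{"dp":[1,0,0],"roll":0,"gripper":255}]'
python3 -m crank '[{"dp":[0.5,0,0],"roll":0,"gripper":255},{"dp":[1,0,0],"roll":0,"gripper":255},{"dp":[1,0,0],"roll":0,"gripper":255}]'
python3 -m crank '[{"dp":[0.5,0,0],"roll":0,"gripper":255},{"dp":[1,0,0],"roll":0,"gripper":255},{"dp":[1,0,0],"roll":0,"gripper":255}]'
python3 -m crank '[{"dp":[0.5,0,0],"roll":0,"gripper":255},{"dp":[1,0,0],"roll":0,"gripper":255},{"dp":[1,0,0],"roll":0,"gripper":255}]'
python3 -m crank '[{"dp":[0.5,0,0],"roll":0,"gripper":255},{"dp":[1,0,0],"roll":0,"gripper":255},{"dp":[1,0,0],"roll":0,"gripper":255}]'
done | grep -v -e rot -e grip
```

```text
time_s: 19.18
eef_pos: [536.1, -165.3, 129.9]
force: [4.7, -1.4, 2.4]
time_s: 19.43
eef_pos: [535.1, -165.1, 129.9]
force: [5.3, -1.7, 3.5]
time_s: 19.68
eef_pos: [534.0, -164.8, 129.9]
force: [4.7, -2.1, 3.2]
time_s: 19.93
eef_pos: [532.9, -164.5, 129.8]
force: [3.7, -1.2, 2.7]
time_s: 20.18
eef_pos: [531.4, -164.1, 129.3]
force: [3.1, -2.0, 0.9]
```

The force is falling and z is dipping, so the hole's edge is reached. I'll use finer steps.

```bash
for i in 1; do
python3 -m crank '[{"dp":[0.5,0,0],"roll":0,"gripper":255},{"dp":[0.7,0,0],"roll":0,"gripper":255},{"dp":[0.7,0,0],"roll":0,"gripper":255}]'
python3 -m crank '[{"dp":[0.5,0,0],"roll":0,"gripper":255},{"dp":[0.7,0,0],"roll":0,"gripper":255},{"dp":[0.7,0,0],"roll":0,"gripper":255}]'
done | grep -v -e rot -e grip
```

```text
time_s: 20.43
eef_pos: [530.8, -164.0, 129.3]
force: [2.7, -1.9, -1.9]
time_s: 20.68
eef_pos: [530.2, -163.8, 129.4]
force: [3.1, -2.0, -3.3]
```

```bash
for i in 1; do
python3 -m crank '[{"dp":[0,0.5,0],"roll":0,"gripper":255},{"dp":[0,1,0],"roll":0,"gripper":255},{"dp":[0,1,0],"roll":0,"gripper":255}]'
python3 -m crank '[{"dp":[0,0.5,0],"roll":0,"gripper":255},{"dp":[0,1,0],"roll":0,"gripper":255},{"dp":[0,1,0],"roll":0,"gripper":255}]'
done | grep -v -e rot -e grip
```

```text
time_s: 20.93
eef_pos: [530.2, -163.8, 128.5]
force: [1.7, -1.1, -1.8]
time_s: 21.18
eef_pos: [530.3, -163.8, 127.5]
force: [1.5, -1.3, -0.5]
```

The tip is entering the lug's hole.

```bash
for i in 1; do
python3 -m crank '[{"dp":[0,0.5,0],"roll":0,"gripper":255},{"dp":[0,1,0],"roll":0,"gripper":255},{"dp":[0,1,0],"roll":0,"gripper":255}]'
python3 -m crank '[{"dp":[0,0.5,0],"roll":0,"gripper":255},{"dp":[0,1,0],"roll":0,"gripper":255},{"dp":[0,1,0],"roll":0,"gripper":255}]'
python3 -m crank '[{"dp":[0,0.5,0],"roll":0,"gripper":255},{"dp":[0,1,0],"roll":0,"gripper":255},{"dp":[0,1,0],"roll":0,"gripper":255}]'
done | grep -v -e rot -e grip
```

```text
time_s: 21.43
eef_pos: [530.3, -163.8, 126.5]
force: [1.9, -1.1, -0.6]
time_s: 21.68
eef_pos: [530.3, -163.8, 125.5]
force: [1.8, -0.4, -0.7]
time_s: 21.93
eef_pos: [530.3, -163.9, 124.5]
force: [0.9, -0.8, -2.2]
```

```bash
for i in 1; do
python3 -m crank '[{"dp":[0,1,0],"roll":0,"gripper":255},{"dp":[0,2,0],"roll":0,"gripper":255},{"dp":[0,3,0],"roll":0,"gripper":255},{"dp":[0,3,0],"roll":0,"gripper":255}]'
python3 -m crank '[{"dp":[0,1,0],"roll":0,"gripper":255},{"dp":[0,2,0],"roll":0,"gripper":255},{"dp":[0,3,0],"roll":0,"gripper":255},{"dp":[0,3,0],"roll":0,"gripper":255}]'
python3 -m crank '[{"dp":[0,1,0],"roll":0,"gripper":255},{"dp":[0,2,0],"roll":0,"gripper":255},{"dp":[0,3,0],"roll":0,"gripper":255},{"dp":[0,3,0],"roll":0,"gripper":255}]'
done | grep -v -e rot -e grip
```

```text
time_s: 22.27
eef_pos: [530.3, -163.9, 121.4]
force: [0.8, -0.7, -2.7]
time_s: 22.6
eef_pos: [530.3, -163.8, 118.4]
force: [0.3, -1.3, -2.4]
time_s: 22.93
eef_pos: [530.3, -163.9, 115.4]
force: [-0.0, -0.7, -1.6]
```

```bash
for i in 1; do
python3 -m crank '[{"dp":[0,1,0],"roll":0,"gripper":255},{"dp":[0,2,0],"roll":0,"gripper":255},{"dp":[0,3,0],"roll":0,"gripper":255},{"dp":[0,4,0],"roll":0,"gripper":255},{"dp":[0,4,0],"roll":0,"gripper":255}]'
python3 -m crank '[{"dp":[0,1,0],"roll":0,"gripper":255},{"dp":[0,2,0],"roll":0,"gripper":255},{"dp":[0,3,0],"roll":0,"gripper":255},{"dp":[0,4,0],"roll":0,"gripper":255},{"dp":[0,4,0],"roll":0,"gripper":255}]'
python3 -m crank '[{"dp":[0,1,0],"roll":0,"gripper":255},{"dp":[0,2,0],"roll":0,"gripper":255},{"dp":[0,3,0],"roll":0,"gripper":255},{"dp":[0,4,0],"roll":0,"gripper":255},{"dp":[0,4,0],"roll":0,"gripper":255}]'
python3 -m crank '[{"dp":[0,1,0],"roll":0,"gripper":255},{"dp":[0,2,0],"roll":0,"gripper":255},{"dp":[0,3,0],"roll":0,"gripper":255},{"dp":[0,3,0],"roll":0,"gripper":255}]'
done | grep -v -e rot -e grip
```

```text
time_s: 23.35
eef_pos: [530.4, -163.9, 111.4]
force: [0.8, -1.3, -2.0]
time_s: 23.77
eef_pos: [530.4, -163.9, 107.4]
force: [0.7, -0.8, -2.0]
time_s: 24.18
eef_pos: [530.4, -163.9, 103.4]
force: [0.8, -0.2, -1.8]
time_s: 24.52
eef_pos: [530.4, -163.9, 100.4]
force: [0.4, -0.4, -1.1]
```

```bash
for i in 1; do
python3 -m crank '[{"dp":[0,1,0],"roll":0,"gripper":255},{"dp":[0,2,0],"roll":0,"gripper":255},{"dp":[0,2,0],"roll":0,"gripper":255},{"dp":[0,2,0],"roll":0,"gripper":255}]'
python3 -m crank '[{"dp":[0,0.5,0],"roll":0,"gripper":255},{"dp":[0,0.5,0],"roll":0,"gripper":255},{"dp":[0,0.5,0],"roll":0,"gripper":255}]'
python3 -m crank '[{"dp":[0,0.3,0],"roll":0,"gripper":255},{"dp":[0,0.3,0],"roll":0,"gripper":255},{"dp":[0,0.3,0],"roll":0,"gripper":255}]'
python3 -m crank '[{"dp":[0,0.3,0],"roll":0,"gripper":255},{"dp":[0,0.3,0],"roll":0,"gripper":255},{"dp":[0,0.3,0],"roll":0,"gripper":255}]'
done | grep -v -e rot -e grip
```

```text
time_s: 24.85
eef_pos: [530.4, -163.9, 98.5]
force: [-0.1, -0.5, -2.1]
time_s: 25.1
eef_pos: [530.4, -163.9, 98.1]
force: [0.3, -0.7, -2.2]
time_s: 25.35
eef_pos: [530.4, -163.9, 97.8]
force: [0.0, -0.5, -0.7]
time_s: 25.6
eef_pos: [530.4, -163.9, 97.5]
force: [0.6, 0.1, -1.9]
```

```bash
for i in 1; do
python3 -m crank '[{"dp":[0,0.3,0],"roll":0,"gripper":255},{"dp":[0,0.3,0],"roll":0,"gripper":255},{"dp":[0,0.3,0],"roll":0,"gripper":255}]'
python3 -m crank '[{"dp":[0,0.3,0],"roll":0,"gripper":255},{"dp":[0,0.3,0],"roll":0,"gripper":255},{"dp":[0,0.3,0],"roll":0,"gripper":255}]'
done | grep -v -e rot -e grip
```

```text
time_s: 25.85
eef_pos: [530.4, -163.9, 97.5]
force: [-0.6, 2.0, 1.7]
time_s: 26.1
eef_pos: [530.4, -163.9, 97.4]
force: [-2.5, 0.5, 5.8]
```

The collar is seated at TCP z 97.4 with a Fz change of about 7 N. Releasing and rising.

```bash
python3 -m crank '[{"dp":[0,-0.3,0],"roll":0,"gripper":200},{"dp":[0,-0.3,0],"roll":0,"gripper":150},{"dp":[0,-0.3,0],"roll":0,"gripper":80},{"dp":[0,-0.3,0],"roll":0,"gripper":0},{"dp":[0,-0.3,0],"roll":0,"gripper":0},{"dp":[0,-0.3,0],"roll":0,"gripper":0},{"dp":[0,-0.3,0],"roll":0,"gripper":0},{"dp":[0,-0.3,0],"roll":0,"gripper":0}]'
python3 -m crank '[{"dp":[0,-10,0],"roll":0,"gripper":0},{"dp":[0,-35,0],"roll":0,"gripper":0},{"dp":[0,-70,0],"roll":0,"gripper":0},{"dp":[0,-100,0],"roll":0,"gripper":0},{"dp":[0,-130,0],"roll":0,"gripper":0},{"dp":[0,-130,0],"roll":0,"gripper":0},{"dp":[0,-130,0],"roll":0,"gripper":0}]'
python3 - <<'E'
from h import *
R,pos,s=Rt();p=eyes.capture("wrist");a=p["color"][100:300,240:400]
for r in models.spot_point(p,"pin_grip")[:2]: print(r,atz(p,r["centre"],92.5),"exp",proj(p,[530.4,-163.9,92.5]))
q=eyes.capture("side");u=proj(q,[530,-164,80]).astype(int);b=q["color"][u[1]-50:u[1]+50,u[0]-50:u[0]+30]
for r in models.spot_point(q,"pin_grip")[:2]: print(r,"exp",proj(q,[530.4,-163.9,92.5]))
im=np.hstack([cv2.resize(a,(400,500)),cv2.resize(b,(400,500),interpolation=cv2.INTER_CUBIC)]);cv2.imwrite("pics/end.png",im[...,::-1])
for n in("carton","tape","wrench"):
    for r in models.spot_point(q,n)[:1]: print(n,r,atz(q,r["centre"],0).round())
E
```

```text
time_s: 26.77
eef_pos: [530.4, -163.9, 97.2]
ee_rot: [-0.077, 0.077, 0.703, -0.703]
force: [-0.4, 0.4, 0.3]
grip_width: 1.001
time_s: 27.35
eef_pos: [530.8, -164.1, 229.2]
ee_rot: [0.076, -0.079, -0.702, 0.703]
force: [-0.6, -0.0, -0.1]
grip_width: 0.999
{'centre': [320.6, 202.5], 'confidence': 0.82} [ 529.67128545 -164.57650692   92.5       ] exp [319.66463088 201.880372  ]
{'centre': [567.0, 91.9], 'confidence': 0.18} [ 576.14929747 -375.35536993   92.5       ] exp [319.66463088 201.880372  ]
{'centre': [375.5, 170.6], 'confidence': 0.61} exp [374.49522757 169.64785005]
carton {'centre': [260.6, 209.9], 'confidence': 0.94} [742.  52.   0.]
tape {'centre': [369.9, 174.7], 'confidence': 0.46} [ 579. -232.    0.]
wrench {'centre': [194.1, 354.9], 'confidence': 0.95} [583. 424.   0.]
```

View pics/end.png

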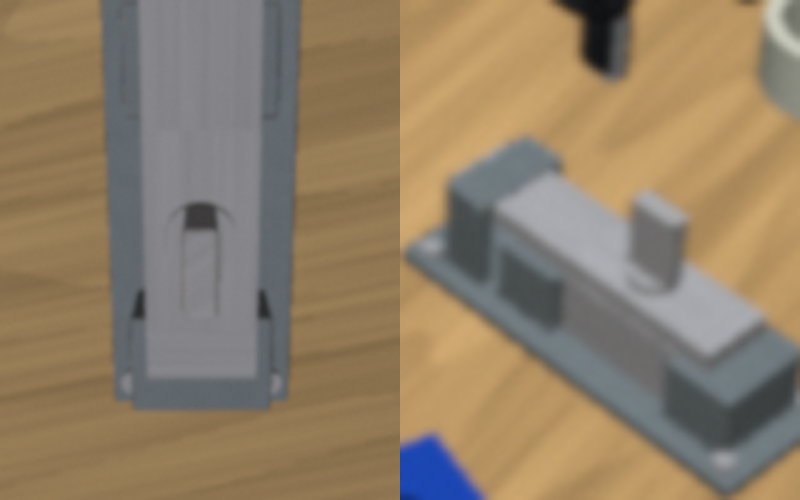

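The pin stands upright with its collar flat on the tongue, and the gripper is clear of it. Handing in.

```bash
python3 -c "
from h import *
print(ctrl.finish_job())"
```

```text
the job is handed in; nothing more can be done
None
```

The hitch pin is through both the tongue and the lug, its collar is seated on the tongue, and the gripper has let go. I handed the job in at about 27 s; the hand-in gives no verdict.

- **What I did:** I took the pin from the plywood block and put it through the tongue's eye. I then drew the tongue forward about 32 mm, pressing on the lug with about 5 N, until the tip dropped into the hidden hole. From there I lowered the pin until the collar seated.
- **Forces:** every wrist force I read was about 6 N or less. I only read it at the end of each short move.
- **Seating:** the collar met the tongue with the tool at 97.4 mm, matching the height expected for a fully home pin. The wrist picture after release put the pin about 1 mm from where I left it. The side picture agreed to about a pixel and shows it upright with the collar flat.
- **Carton, tape and wrench:** I never went near them with the arm low.
    - The wrench was found within 3 mm of its first position.
    - The carton came out 11 mm off, which I take as network scatter because the arm never went near it.
    - The last tape detection was wrong: it had low confidence and landed on the hitch. The roll itself shows in the side picture, but I did not measure where it ended up.

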